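Click the round counter on to round three

TASK

Round three of the tabletop game begins: lay a fingertip on the big knurled dial of the round counter and rub it round clockwise until it clicks in with its white pointer line at the three-pip mark, without running on to the four-pip mark, then take the hand away. Do not touch the small score dial, and leave the figure, the tree, the dice cup and the die standing where they are, neither lifted nor shifted.

Things in the scene. Friction and masses are not known exactly. Their poses are not given: they have to be found in the camera images.
- counter: the round counter: a round wooden base, 156 mm across, 16 mm high, fixed to the table, with a big black knurled dial on it. Origin: centre of the base's underside, on the dial's axis; z up. Its x axis points to the three-pip mark and is turned at most 0.6 rad either way from straight away from the robot (world +x). Five marks of white pips lie on the base's rim beside the dial
- round_axis (a point): point on the axis of the big dial, at the level of its flat top, 37 mm above the table. The dial is 96 mm across (too wide to grip) and 20 mm high (from 17 to 37 mm above the table), with an upright knurled side and a flat top, both free to rub
- round_dial (a joint): turn of the big dial in rad, growing clockwise from above. Clicks: 0 (pointer at one pip), 0.524 (two), 1.047 (three), 1.571 (four), 2.094 (five). Starts at one or two pips. Turning takes up to 0.055 N m; past half-way it pulls itself into the next click; let go, it settles within 0.03 rad of a click. A fingertip pressed on its top at 5 N, or against its side, has friction enough to turn it
- pointer_tip (a point): outer end of the white pointer line on the top of the big dial, 46 mm from the axis, turning with the dial; the line is 24 mm long and 5 mm wide
- mark_three (a point): centre of the three-pip mark (pips are white dots 5.6 mm across), the middle one of five, 64.5 mm from the axis, 16 mm above the table. Seen from above the marks run clockwise, 30 degrees apart: one pip 60 degrees before it, two pips 30 before, four pips 30 after, five 60 after
- score: the score dial, to be left alone: a square dark wooden block, 80 x 80 mm and 16 mm high, fixed to the table, with a small black knurled dial, 50 mm across, its top 37 mm above the table. Origin: centre of the block's underside; z up. It and the round counter stand side by side, left and right of each other in either order, axes 160 mm or more apart
- score_dial (a joint): turn of the small score dial in rad, clockwise from above; it must stay as it is
- figure: loose metal soldier figure on a round base 40 mm across, 68 mm high with its spear; origin at the centre of its underside, z up. Stands beyond the dials
- tree: loose model tree, about 80 mm across and 110 mm high, on a round foot 60 mm across; origin at the centre of its underside, z up. Stands to the left
- dice_cup: loose clear plastic cup, 72 mm across and 75 mm high; origin at the centre of its underside, z up. Stands to the right
- die: loose red die, 22 mm cube; origin at the centre of its underside, z up. Lies to the right, beyond the dice cup
Mind the look-alikes: they are no part of the job. What is meant by the counter is not blue or orange, and is the smaller of those in its own colour.

How it is judged:
By the outcome, as a careful person would: the job done as asked, in the order asked, and still so for the second after the job is handed in, with the robot touching nothing.
It also fails if it takes over 38 s, if anything falls off the work surface, if the arm or the gripper's body presses on something with over 40 N, if the wrist force passes 120 N, or if a joint passes its speed limit or range.

ROBOT

A 6-joint arm with a two-finger parallel gripper is mounted at the origin on the work surface. World frame = base frame: x ahead of the robot, y to its left, z up, the work surface at z = 0. Lengths are in mm, angles in rad, forces in N, time in s.
With the tool pointing down it reaches from about 300 to 775 mm from the base axis. Payload 14.6 kg.
Tool frame: the origin (TCP) lies at the very end of the fingers, on their centre line; the grasp point (between the pads) lies 19 mm behind it (grip_point_offset is the distance from the TCP to the grasp point, in mm); z points along the fingers, y is the line along which they close (so a half turn about z gives the same grasp; the last joint's range is limited). The gripper opens to 94 mm and grips with 3 to 60 N. Pads are 16 mm wide; open, the fingers measure 119 mm over their backs; the gripper's body (75 mm by 177 mm) begins 78 mm behind the grasp point.
Start: joints at [1.232, 0.3, 1.521, -0, 1.321, -0.067], TCP at [147.654, 529.8, 205.446] pointing down, gripper open.
Joint ranges: [-3.03, 3.03], [-0.79, 2.21], [0.23, 2.52], [-1.04, 4.18], [0, 3.07], [-2.55, 2.55]. Speed limits (rad/s): [2.22, 2.22, 2.57, 3.14, 3.14, 3.14].

INTERFACE

Orientations are given as [roll, pitch, yaw] about the fixed x, y, z axes, in that order (R = Rz(yaw) Ry(pitch) Rx(roll)).
In Python, from cell import read_state, camera, camera_info, sign_off, grip_point_offset gives the robot as it stands.
- The arm moves only by the shell command python3 -m handwheel 'ROWS' [FORCE]. ROWS is text: rows parted by semicolons, each of 5 numbers parted by spaces: the shift along the world's x, y, z in units of 40 mm (1.0 is 40 mm), then the turn about the world's z in units of 5 degrees (1.0 is 5 degrees), then the closure, from 0 (fully open) to 1 (shut). In form: dx dy dz yaw gripper; .... A call has 1 to 12 rows; each row shifts and turns the commanded pose from where the row before left it; what a row does not reach is not made up. A row lasts 1/12 s, in which the tool goes at most 41.7 mm and 7.16 degrees, less where a joint would pass 70% of its speed; a pose out of reach is approached as far as the arm can. A call is refused whole if a number of a shift passes 1 or a number of a turn 1, either way. A call with a gripper value outside its range is refused whole. The fingers move at their own pace and stop on an object; FORCE is the grip in N (left out, the last holds). Time passes only in rows, so rows that do not move let the fingers close. It gives the time, the measured TCP pose, the force, the opening and the grip force at its end, in the units of the state.
- read_state(): the state, without advancing time (a new reading comes with each control period).
- camera(name): name is "side" or "top"; returns (picture, depth): 420x560x3 uint8, red, green, blue; 420x560 float32, mm along the optical axis (not along the pixel's ray), 0 where there is no reading.
- camera_info(name): a dict with "intrinsics" (3x3 intrinsics, pixels), "k1" (the pictures are not rectified: a ray, as slopes to the right and down, at radius r is drawn at 1 + k1 r^2 times it, then the intrinsics apply), "world_from_camera" (4x4, takes a point from camera to world coordinates). Camera axes: x right, y down, z forward; pixel columns grow to the right and rows downward; lengths in mm; the calibration is good to about 2 mm. A picture is of the moment at which its call begins. camera_info takes no time and is no camera call.
- sign_off(): hands the job in; it is judged then, once.
The state is a dict: "clock": time; "joints": joint angles; "qd": joint speeds; "effort": joint torques, N m; "eef_pos": TCP position; "eef_rot": TCP orientation; "wrist_force": force on the tool from outside, world axes, zero at the start; "moment": the same for the moment, N m; "finger_gap": finger opening in mm; "finger_force": force on a finger pad.
Only numpy, scipy, OpenCV 4.12 (cv2) and the standard library are available. Lean on these libraries where they do the work, as an engineer would, in place of code of your own. Each camera call takes 0.05 s, during which the arm holds its last target. There are 200 camera calls.

## Working session

There is one attempt and no reset: what is moved stays moved. The work goes in short steps, Python scripts to look and compute and a shell command to move; the robot and the scene stay as the last step left them, time stands still between calls to the robot, and variables do not carry over. Pictures are saved under pics/ and viewed, at most 10 in all, crops included, and the job is handed in when it is done.

```bash
mkdir -p pics
cat > h.py <<'E'
import numpy as np, cv2
from cell import *
def px2w(name,u,v,z):
    i=camera_info(name);K=np.array(i["intrinsics"]);T=np.array(i["world_from_camera"])
    D=np.array([(u-K[0,2])/K[0,0],(v-K[1,2])/K[1,1]]);s=D.copy()
    for _ in range(30): s=D/(1+i["k1"]*(s@s))
    d=T[:3,:3]@np.r_[s,1];o=T[:3,3]
    return (o+d*(z-o[2])/d[2]).round(1)
E
python3 - <<'E'
from h import *
for n in("top","side"):
    p,d=camera(n);cv2.imwrite(f"pics/{n}0.png",p[...,::-1]);np.save(f"{n}d",d)
    print(camera_info(n))
E
```

```text
{'intrinsics': array([[408.32602914,   0.        , 277.90014262],
       [  0.        , 408.32602914, 209.83703954],
       [  0.        ,   0.        ,   1.        ]]), 'k1': -0.05247676478469944, 'world_from_camera': array([[ 5.16665127e-03, -9.85507145e-01,  1.69555221e-01,
         3.17298820e+02],
       [-9.99743366e-01, -8.83056875e-03, -2.08620132e-02,
         4.16079086e+01],
       [ 2.20569321e-02, -1.69403921e-01, -9.85299855e-01,
         1.05992158e+03],
       [ 0.00000000e+00,  0.00000000e+00,  0.00000000e+00,
         1.00000000e+00]])}
{'intrinsics': array([[435.16217461,   0.        , 284.04869926],
       [  0.        , 435.16217461, 201.11752075],
       [  0.        ,   0.        ,   1.        ]]), 'k1': -0.13402389817192864, 'world_from_camera': array([[ 7.61525846e-01, -3.11929320e-01,  5.68135974e-01,
        -1.78955369e+02],
       [-6.48002394e-01, -3.84126911e-01,  6.57677286e-01,
        -7.84400048e+02],
       [ 1.30874885e-02, -8.68991724e-01, -4.94653517e-01,
         6.64759802e+02],
       [ 0.00000000e+00,  0.00000000e+00,  0.00000000e+00,
         1.00000000e+00]])}
```

View pics/top0.png

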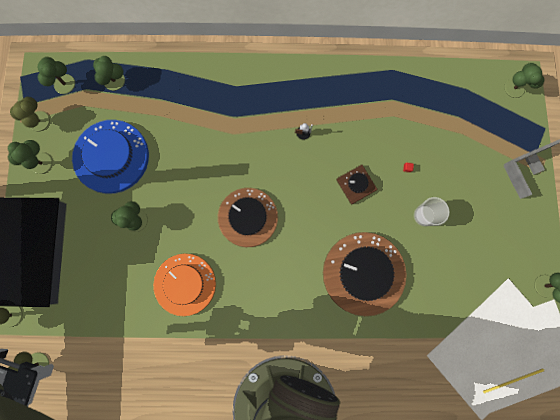

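View pics/side0.png

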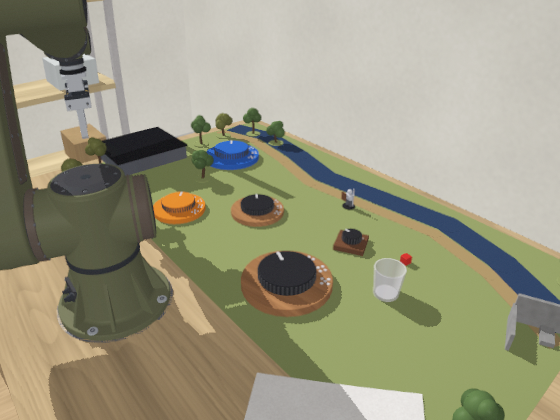

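The top view shows these candidates: blue counter (110,155), orange counter (185,285), large wooden one (366,273), small wooden one (248,217), and the score dial (357,183). By the description it is the small wooden one at (248,217), so I'll check that in a close crop.

Run:
```python
from h import *
p=cv2.imread("pics/top0.png")[180:255,208:288]
cv2.imwrite("pics/crop0.png",cv2.resize(p,None,fx=8,fy=8,interpolation=cv2.INTER_CUBIC))
for n,u,v,z in[("c",248,217,37),("baseL",219,217,16),("baseR",283,217,16),("bigL",323,275,16),("bigR",411,275,16),("score",357,183,37),("tree",127,217,80),("fig",303,131,30),("cup",433,212,70)]:
    print(n,px2w("top",u,v,z))
```

```text
c [474.3  95.6  37. ]
baseL [476.8 171.5  16. ]
baseR [478.3   6.2  16. ]
bigL [330.3 -95.8  16. ]
bigR [ 330.7 -322.3   16. ]
score [ 565.7 -184.5   37. ]
tree [465.  386.9  80. ]
fig [707.7 -45.8  30. ]
cup [ 485.6 -367.    70. ]
```

View pics/crop0.png

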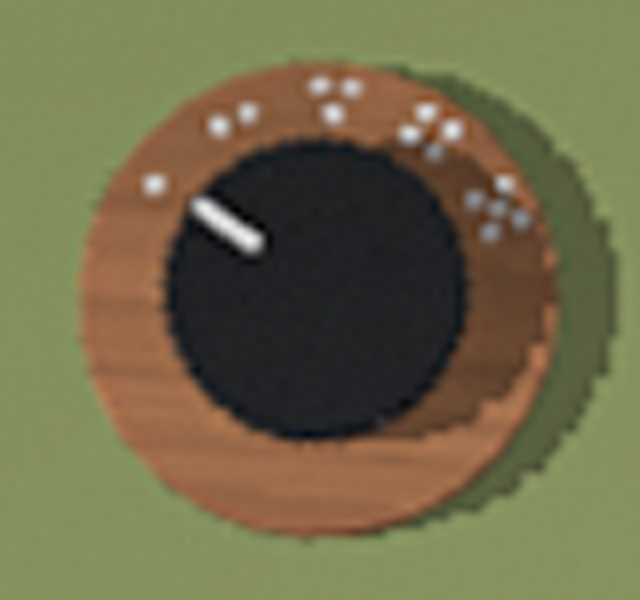

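The crop shows the small wooden counter with five pip marks. The pointer's outer end is at crop (197,203) and its inner end at (260,243), near the one-pip mark (153,184). The three-pip mark is at (334,104) and the dial spans x 166–467, y 140–440.

Run:
```python
from h import *
f=lambda a,b,z:px2w("top",208+(a+.5)/8-.5,180+(b+.5)/8-.5,z)
b=f(319.5,298.5,14);t=f(316,290,35)
print("base",b,"dial",t)
c=(b+t)/2
m=[f(153,184,16),f(234,119,16),f(334,96,16),f(429,130,16),f(496,208,16)]
for q in m+[f(197,203,37),f(260,243,37)]:
    d=(q-c)[:2];print(q,np.hypot(*d).round(1),np.degrees(np.arctan2(d[1],d[0])).round(1))
print(cv2.minEnclosingCircle(np.float32([q[:2] for q in m])))
s=read_state();print(s["eef_pos"],s["eef_rot"],s["finger_gap"],s["wrist_force"],s["clock"])
```

```text
base [478.1  98.1  14. ] dial [477.6  98.1  35. ]
[514.9 152.7  16. ] 66.0 55.8
[536.7 126.9  16. ] 65.5 26.1
[544.7  94.4  16. ] 67.0 -3.2
[533.7  63.3  16. ] 65.8 -31.9
[508.   41.2  16. ] 64.4 -62.1
[504.9 136.3  37. ] 46.8 54.7
[492.2 116.   37. ] 22.9 51.3
((511.45001220703125, 96.94999694824219), 55.856746673583984)
[147.57726767 529.61890546 204.96846027] [-3.14063899e+00 -8.46571071e-05  2.86980524e+00] 93.90521577495112 [-0.04763652  0.04989643 -0.10650984] 0.1
```

The centre is about (478, 97.5) and the pointer is at one pip, so it needs 60° clockwise. I'll close the fingers, press on the top about 32 mm left of the axis, and sweep an arc.

```bash
python3 -m handwheel '0.3 -0.35 0 0 1; 0.55 -0.7 0 0 1; 0.6 -0.72 0 0 1; 0.6 -0.72 0 0 1; 0.6 -0.72 0 0 1; 0.6 -0.72 0 0 1; 0.6 -0.72 0 0 1; 0.6 -0.72 0 0 1; 0.6 -0.72 0 0 1; 0.6 -0.72 0 0 1; 0.6 -0.72 0 0 1; 0.6 -0.72 0 0 1' 10; python3 -m handwheel '0.6 -0.72 -0.5 0 1; 0.6 -0.72 -0.5 0 1; 0.3 -0.4 -0.7 0 1; 0 0 -0.5 0 1; 0 0 0 0 1; 0 0 0 0 1; 0 0 0 0 1'
```

```text
clock: 1.1
eef_pos: [422.4, 198.1, 205.4]
eef_rot: [-3.142, -0.0, 2.87]
wrist_force: [-0.4, 0.2, 0.2]
finger_gap: 17.7
finger_force: 0.0
clock: 1.68
eef_pos: [481.0, 127.9, 119.5]
eef_rot: [3.141, 0.001, 2.871]
wrist_force: [0.6, 0.7, 1.5]
finger_gap: 0.5
finger_force: 0.0
```

```bash
python3 -m handwheel '0 0 -0.5 0 1; 0 0 -0.7 0 1; 0 0 -0.5 0 1; 0 0 -0.2 0 1; 0 0 0 0 1; 0 0 0 0 1';  python3 -m handwheel '0 0 -0.05 0 1; 0 0 -0.03 0 1; 0 0 0 0 1; 0 0 0 0 1'
```

```text
clock: 2.18
eef_pos: [481.3, 127.8, 43.7]
eef_rot: [3.141, 0.001, 2.87]
wrist_force: [-0.3, 1.0, 0.6]
finger_gap: 0.3
finger_force: 0.0
clock: 2.52
eef_pos: [481.0, 127.4, 39.5]
eef_rot: [3.141, 0.001, 2.87]
wrist_force: [-0.2, -0.1, -0.5]
finger_gap: 0.5
finger_force: 0.0
```

```bash
python3 -m handwheel '0 0 -0.03 0 1; 0 0 -0.02 0 1; 0 0 0 0 1; 0 0 0 0 1'; python3 -m handwheel '0 0 -0.02 0 1; 0 0 0 0 1; 0 0 0 0 1'
```

```text
clock: 2.85
eef_pos: [480.9, 127.3, 37.2]
eef_rot: [3.141, 0.0, 2.87]
wrist_force: [-0.3, -0.2, 3.9]
finger_gap: 0.5
finger_force: 1.8
clock: 3.1
eef_pos: [481.4, 127.3, 37.1]
eef_rot: [3.141, 0.002, 2.87]
wrist_force: [-1.8, -2.4, 11.5]
finger_gap: 0.6
finger_force: 5.8
```

```bash
python3 -m handwheel '0.064 -0.01 0 -1 1; 0.063 -0.015 0 -1 1; 0.062 -0.021 0 -1 1; 0.06 -0.026 0 -1 1; 0.057 -0.031 0 -1 1; 0.054 -0.036 0 -1 1; 0 0 0 0 1'
```

```text
clock: 3.68
eef_pos: [495.5, 121.1, 37.0]
eef_rot: [-3.141, 0.001, 2.34]
wrist_force: [-5.1, -4.6, 15.6]
finger_gap: 0.7
finger_force: 7.9
```

```bash
python3 -m handwheel '0.051 -0.041 0 -1 1; 0.047 -0.045 0 -1 1; 0.043 -0.049 0 -1 1; 0.039 -0.052 0 -1 1; 0.034 -0.055 0 -1 1; 0.029 -0.058 0 -1 1; 0 0 0 0 1; 0 0 0 0 1'; python3 -m handwheel '0 0 0.1 0 1; 0 0 0.5 0 1; 0 0 0.9 0 1; 0 0 0.9 0 1; -0.4 0.4 0.5 0 1; -0.7 0.7 0 0 1; -0.7 0.7 0 0 1; -0.7 0.7 0 0 1; -0.7 0.7 0 0 1; -0.7 0.7 0 0 1; 0 0 0 0 1; 0 0 0 0 1'
python3 - <<'E'
from h import *
p,d=camera("top");p=p[180:255,208:288,::-1]
cv2.imwrite("pics/crop1.png",cv2.resize(p,None,fx=8,fy=8,interpolation=cv2.INTER_CUBIC))
E
```

```text
clock: 4.35
eef_pos: [504.1, 109.2, 37.0]
eef_rot: [-3.139, 0.0, 1.822]
wrist_force: [-12.3, -5.5, 19.4]
finger_gap: 0.5
finger_force: 9.8
clock: 5.35
eef_pos: [347.8, 266.8, 152.3]
eef_rot: [3.141, -0.0, 1.826]
wrist_force: [0.0, 0.3, 0.1]
finger_gap: 0.5
finger_force: 0.0
```

View pics/crop1.png

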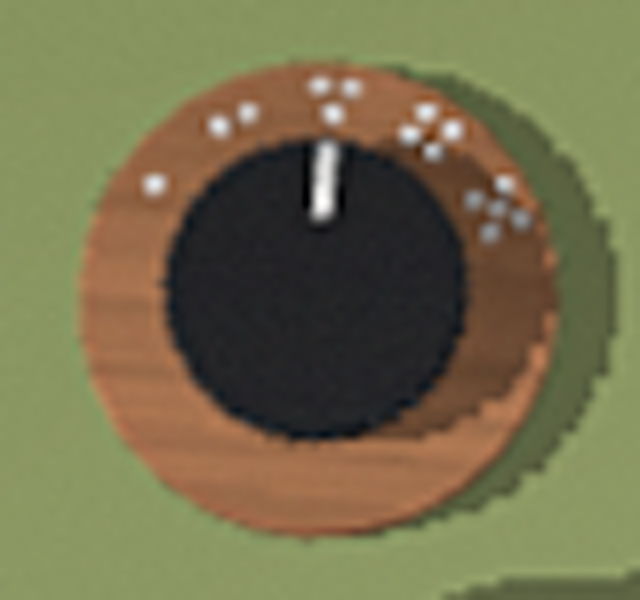

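The pointer's outer end is now at crop (326,143), lined up with the three-pip mark (334,104). The hand is clear of the dial, so I'm handing in.

```bash
python3 -c "from cell import *; print(sign_off())"
```

```text
the job is handed in; nothing more can be done
None
```

The round dial is clicked in at the three-pip mark, confirmed in the last top-camera crop; the hand is clear, nothing else was touched, and the job was handed in at about 5.4 s.

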